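Find the packed carton by its weight and stamp it

TASK

Only one of the three identical sealed square cartons has its heavy machined part inside; the other two were taped shut empty, and only their weight tells. Heft them to find the packed one, stand it upright in the nest of the lever stamp and let go of it, then pull the stamp's lever over to its stop so that the stamp presses on the carton, hold it there a moment, and ease the lever slowly back to rest without letting it snap. The two empties must end upright where they stood at the start, and nothing else on the bench may be disturbed.

Things in the scene. Friction and masses are not known exactly. Their poses are not given: they have to be found in the camera images.
- carton_a: Sealed square cardboard carton, 60 x 60 mm and 100 mm tall, standing on the bench; a strip of paper tape over the top. All three look alike; a packed one weighs about 0.5 to 0.65 kg, an empty one under 0.2 kg. Origin: centre of its underside, z up, x and y square to its sides.
- carton_b: Sealed square cardboard carton, 60 x 60 mm and 100 mm tall, standing on the bench; a strip of paper tape over the top. All three look alike; a packed one weighs about 0.5 to 0.65 kg, an empty one under 0.2 kg. Origin: centre of its underside, z up, x and y square to its sides.
- carton_c: Sealed square cardboard carton, 60 x 60 mm and 100 mm tall, standing on the bench; a strip of paper tape over the top. All three look alike; a packed one weighs about 0.5 to 0.65 kg, an empty one under 0.2 kg. Origin: centre of its underside, z up, x and y square to its sides.
- stamper: Grey hand stamp fixed to the bench, base plate 185 x 110 mm, 10 mm thick. Origin: at bench height under the centre of its nest; x points from the nest to the lever, z up. The nest is a square recess 66 x 66 mm, sides along x and y, in which a carton stands upright and square; its rubber floor lies 14 mm above the bench.
- nest_pad: Black rubber floor pad of the nest, 66 x 66 x 4 mm, part of the stamper. Origin: centre of its underside, 10 mm above the bench; axes as the stamper's. Round it, above the bench: curbs 26 mm high along y = +33 and -33 mm, a curb 22 mm high at x = +33 mm, and at x = -33 mm a backstop 66 mm wide and 75 mm high.
- stamp_lever (a joint): Angle of the stamp's lever, rad: 0 at rest, leaning 0.60 rad away from the nest; 0.60 at its stop, upright. A spring pulls it back to 0 (about 2 N at the bar at rest, 8 N at the stop). It turns about an axis along the stamper's y.
- lever_hinge (a point): Point on the lever's hinge axis, at x = 85, y = 0, z = 30 mm of the stamper's frame (axes as the stamper's).
- lever_bar (a point): Centre of the lever's black T-bar handle: a round bar 16 mm thick and 120 mm long along the stamper's y, 150 mm from the hinge axis (about 154 mm above the bench at rest, 180 mm at the stop). A stem 12 mm thick in the swing direction and 16 mm wide runs from the middle of the bar straight to the hinge.
- stamp_head: The sprung stamp on the lever, 40 mm wide and 36 mm high, 45 mm from the hinge along the stem, facing the nest. With a carton in the nest it gives way up to 18 mm; at the lever's stop it presses with about 7 to 9 N. Origin: on the hinge axis.
- filter: Bystander: maroon cone air filter with black ends, 84 mm across and 94 mm tall, standing. Origin: centre of its underside.
- housing_a: Bystander: round aluminium sensor housing, 72 mm across the foot, 60 mm above it, 70 mm tall. Origin: centre of its underside.
- housing_b: Bystander: a second aluminium sensor housing like housing_a. Origin: centre of its underside.
- tape_roll: Bystander: roll of packing tape lying flat, 100 mm across, 76 mm bore, 48 mm high. Origin: centre of its underside.
- elbow: Bystander: black rubber pipe elbow lying flat, 52 mm thick, about 180 x 180 mm. Origin: on the bench under its middle.
Not all that is in view belongs to the job. Leave any blue or yellow look-alike of the carton_c alone.

How it is judged (in metres and radians):
On the way, in this order (a step that is already met when the one before it is completed fails the run):
1. the packed carton stands released in the nest, with the lever at rest (value of joint stamp_lever below 0.06 rad and ((contact force between carton_a and nest_pad above 3 N and horizontal distance between carton_a and nest_pad below 0.01 m and angle between carton_a's own z axis and vertical below 0.08 rad and contact force between the fingers and carton_a below 0.3 N) or (contact force between carton_b and nest_pad above 3 N and horizontal distance between carton_b and nest_pad below 0.01 m and angle between carton_b's own z axis and vertical below 0.08 rad and contact force between the fingers and carton_b below 0.3 N) or (contact force between carton_c and nest_pad above 3 N and horizontal distance between carton_c and nest_pad below 0.01 m and angle between carton_c's own z axis and vertical below 0.08 rad and contact force between the fingers and carton_c below 0.3 N))), for 0.2 s.
2. the stamp presses on the carton in the nest (more than 5.5 N) (((contact force between stamp_head and carton_a above 5.5 N and horizontal distance between carton_a and nest_pad below 0.012 m) or (contact force between stamp_head and carton_b above 5.5 N and horizontal distance between carton_b and nest_pad below 0.012 m) or (contact force between stamp_head and carton_c above 5.5 N and horizontal distance between carton_c and nest_pad below 0.012 m))), for 0.2 s.
At the end, for the whole second after the job is handed in: The packed carton stands on the nest's pad (resting on it with more than 3 N, within 10 mm of its centre, tilted under 0.08 rad), the lever is back at rest (under 0.06 rad), and the two empty cartons stand upright within 40 mm of where they started (value of joint stamp_lever below 0.06 rad and ((contact force between carton_a and nest_pad above 3 N and horizontal distance between carton_a and nest_pad below 0.01 m and angle between each of carton_a, carton_b, carton_c's own z axis and vertical below 0.08 rad and distance of each of carton_b, carton_c from where it was at the start of the episode below 0.04 m) or (contact force between carton_b and nest_pad above 3 N and horizontal distance between carton_b and nest_pad below 0.01 m and angle between each of carton_b, carton_a, carton_c's own z axis and vertical below 0.08 rad and distance of each of carton_a, carton_c from where it was at the start of the episode below 0.04 m) or (contact force between carton_c and nest_pad above 3 N and horizontal distance between carton_c and nest_pad below 0.01 m and angle between each of carton_c, carton_a, carton_b's own z axis and vertical below 0.08 rad and distance of each of carton_a, carton_b from where it was at the start of the episode below 0.04 m))); the robot touches nothing.
It fails at once if the lever snaps back (faster than 2 rad/s) (velocity of joint stamp_lever below -2 rad/s).
It fails at once if a carton is tipped over (angle between any of carton_a, carton_b, carton_c's own z axis and vertical above 0.6 rad).
It fails at once if a bystander is moved more than 30 mm or tipped (distance of any of filter, housing_a, housing_b, tape_roll, elbow from where it was at the start of the episode above 0.03 m or angle between any of filter, housing_a, housing_b, tape_roll, elbow's own z axis and vertical above 0.4 rad).
It also fails if it takes over 72 s, if anything falls off the work surface, if the arm or the gripper's body presses on something with over 40 N, if the wrist force passes 120 N, or if a joint passes its speed limit or range.

ROBOT

A 6-joint arm with a two-finger parallel gripper is mounted at the origin on the work surface. World frame = base frame: x ahead of the robot, y to its left, z up, the work surface at z = 0. Lengths are in mm, angles in rad, forces in N, time in s.
With the tool pointing down it reaches from about 250 to 800 mm from the base axis. Payload 3.9 kg.
Tool frame: the origin (TCP) lies between the finger pads; the fingertips stand manip.tip_reach ahead of it and the grasp point (between the pads) lies 3 mm ahead of it (manip.tip_reach is the distance from the TCP to the fingertips, in mm); z points along the fingers, y is the line along which they close (so a half turn about z gives the same grasp; the last joint's range is limited). The gripper opens to 85 mm and grips with 20 to 120 N. Pads are 22 mm wide; open, the fingers measure 114 mm over their backs; the gripper's body (76 mm by 85 mm) begins 54 mm behind the grasp point. The pads swing forward as they close: fully open they stand 13 mm farther back than shut.
Start: joints at [-1.181, 0.26, -0.138, 1.173, 0, 1.571], TCP at [199.497, -485.609, 253.304] pointing down, gripper open.
Joint ranges: [-2.78, 2.78], [-0.83, 1.72], [-1.28, 1.37], [-1.9, 2.12], [-1.57, 1.48], [-3.14, 3.14]. Speed limits (rad/s): [2.57, 2.57, 3.14, 3.14, 3.14, 3.14].

INTERFACE

Orientations are given as a unit quaternion [w, x, y, z].
In Python, from cell import manip gives the robot as it stands.
- The arm moves only by the shell command python3 -m pendant 'ROWS' [OPENING] [FORCE]. ROWS is JSON, a list of rows, each an object with "offset": the shift along the tool's x, y, z scaled (see below), a list of three; "twist": the turn, a rotation vector about the tool's x, y, z scaled (see below), a list of three. In form: [{"offset": [tx, ty, tz], "twist": [wx, wy, wz]}, ...]. A call has 1 to 12 rows; each row is the pose to reach, as a shift and turn from the pose commanded when the call began, along the tool's axes at that moment; what a row does not reach only later rows make up. The controller multiplies each number of a shift by 0.8 m and each number of a turn by 1.5 rad. A row lasts 1/12 s, in which the tool goes at most 41.7 mm and 7.16 degrees, less where a joint would pass 70% of its speed; a pose out of reach is approached as far as the arm can. A call with a number of a shift or a turn outside -1 to 1 is refused whole. A call with a gripper value outside its range is refused whole. OPENING is the closure, from 0 (fully open) to 1 (shut), set as the call begins (- or left out, the last holds). The fingers move at their own pace and stop on an object; FORCE is the grip in N (left out, the last holds). Time passes only in rows, so rows that repeat a pose let the fingers close. It gives the time, the measured TCP pose, the force, the opening and the grip force at its end, in the units of the state.
- manip.get_state(): the state, without advancing time (a new reading comes with each control period).
- manip.capture(name): name is "side" or "top" or "wrist"; returns (picture, depth): 400x640x3 uint8, red, green, blue; 400x640 float32, mm along the optical axis (not along the pixel's ray), 0 where there is no reading.
- manip.camera_info(name): a dict with "intrinsics" (3x3 intrinsics, pixels), "D" ([k1, k2, p1, p2, k3] as OpenCV has them; the pictures are not rectified), "origin" and "rotation" of the camera in the world; the wrist camera has in their place "tool_from_camera" (4x4, takes a point from camera to tool coordinates, whose origin is the TCP and whose axes are the flange's). Camera axes: x right, y down, z forward; pixel columns grow to the right and rows downward; lengths in mm; the calibration is good to about 2 mm. A picture is of the moment at which its call begins: read the wrist's pose just before it. camera_info takes no time and is no camera call.
- manip.hand_in(): hands the job in; it is judged then, once.
Trained networks look in the newest picture that a camera, given by its name, has taken for a name from the list of things; names that differ only in an ending like _2 or _b are one class to them, and where a whole thing is asked for, a point or a joint stands for the part that bears it (a point fixed in the world has none). Each returns a list of dicts, best first, with "conf" (0 to 1); they miss things now and then, are a little off and sometimes report something else, mostly with a low value. They report only what shows in the picture. A call takes as long as a camera call. They do not tell look-alikes from the thing itself.
- manip.search_frame(name, camera): "uv" ([column, row] in pixels, amid what is visible of it).
- manip.masks_of(name, camera): "mask" (400x640 bool, what is visible of it) and "uv" ([column, row] in pixels, amid what is visible of it).
- manip.mark_of(name, camera): "uv" ([column, row] in pixels: a listed point, or the origin of a listed thing).
The state is a dict: "t": time; "joints": joint angles; "dq": joint speeds; "effort": joint torques, N m; "ee_pos": TCP position; "tcp_rot": TCP orientation; "ft_force": force on the tool from outside, world axes, zero at the start; "moment": the same for the moment, N m; "opening": finger opening in mm; "grasp_force": force on a finger pad.
Only numpy, scipy, OpenCV 4.12 (cv2) and the standard library are available. Lean on these libraries where they do the work, as an engineer would, in place of code of your own. Each camera call takes 0.05 s, during which the arm holds its last target. There are 200 camera calls.

## Working session

There is one attempt and no reset: what is moved stays moved. The work goes in short steps, Python scripts to look and compute and a shell command to move; the robot and the scene stay as the last step left them, time stands still between calls to the robot, and variables do not carry over. Pictures are saved under pics/ and viewed, at most 10 in all, crops included, and the job is handed in when it is done.

```bash
ls; mkdir -p pics; cat > look.py <<'E'
import numpy as np,cv2
from cell import manip
from scipy.spatial.transform import Rotation as R
def cam(n):
    i=manip.camera_info(n)
    K=np.array(i["intrinsics"]);D=np.array(i["D"])
    if n=="wrist":
        s=manip.get_state();T=np.array(i["tool_from_camera"]);q=s["tcp_rot"]
        Rt=R.from_quat([q[1],q[2],q[3],q[0]]).as_matrix()
        return K,D,Rt@T[:3,:3],Rt@T[:3,3]+np.array(s["ee_pos"])
    return K,D,np.array(i["rotation"]),np.array(i["origin"])
def cloud(c,d):
    K,D,Rm,o=c
    h,w=d.shape;u,v=np.meshgrid(np.arange(w),np.arange(h))
    p=cv2.undistortPoints(np.stack([u,v],-1).reshape(-1,1,2).astype(float),K,D).reshape(h,w,2)
    P=np.dstack([p,np.ones((h,w))])*d[...,None]
    W=P@Rm.T+o; W[d==0]=np.nan
    return W
E
python3 - <<'E'
from look import *
print(manip.tip_reach, manip.get_state())
for n in("top","side"):
    c=cam(n);im,d=manip.capture(n);cv2.imwrite(f"pics/{n}0.png",im[...,::-1]);W=cloud(c,d);np.save(f"{n}.npy",W)
    print(n,c[3],c[2].round(2).tolist())
    for t in("carton_a","stamper","lever_bar","filter","housing_a","tape_roll","elbow"):
        for m in manip.masks_of(t,n):
            p=W[m["mask"]];p=p[~np.isnan(p[:,0])]
            if len(p)==0: continue
            z=np.percentile(p[:,2],97);tp=p[p[:,2]>z-8]
            print(t,round(m["conf"],2),np.round(m["uv"]),"n",len(p),"ztop",z.round(1),"topmean",tp.mean(0).round(1),"min",np.percentile(p,2,axis=0).round(),"max",np.percentile(p,98,axis=0).round())
E
```

```text
pics
22.0 {'t': 0.0, 'joints': array([-1.18097608e+00,  2.60699958e-01, -1.39372564e-01,  1.17270508e+00,
       -1.33328026e-05,  1.57086677e+00]), 'dq': array([-7.48345261e-04,  9.58833842e-04,  2.85812216e-05,  4.92890229e-04,
       -8.89387840e-04, -5.34397203e-04]), 'effort': array([ 1.24612783e-03, -4.05675566e+01,  2.53923512e+01,  1.86510530e-02,
        2.31314147e-05, -1.39031459e-05]), 'ee_pos': array([ 199.26449572, -485.02206612,  252.45518538]), 'tcp_rot': array([-9.70583626e-04,  9.81071419e-01,  1.93643718e-01, -1.98439778e-04]), 'ft_force': array([-0.70026377,  0.10856152,  0.21943643]), 'moment': array([ 0.01707024, -0.01233336, -0.00911651]), 'grasp_force': 0.0, 'opening': 85.24022049065871}Traceback (most recent call last):
  File "<stdin>", line 4, in <module>
  File "look.py", line 17, in cloud
    W=P@Rm.T+o; W[d==0]=np.nan
      ~^~~~~
ValueError: matmul: Input operand 1 has a mismatch in its core dimension 0, with gufunc signature (n?,k),(k,m?)->(n?,m?) (size 4 is different from 3)
```

```bash
python3 - <<'E'
s=open('look.py').read()
s=s.replace('return K,D,np.array(i["rotation"]),np','q=i["rotation"];return K,D,R.from_quat([q[1],q[2],q[3],q[0]]).as_matrix(),np')
open('look.py','w').write(s)
E
python3 - <<'E'
from look import *
for n in("top","side"):
    c=cam(n);im,d=manip.capture(n);cv2.imwrite(f"pics/{n}0.png",im[...,::-1]);W=cloud(c,d);np.save(f"{n}.npy",W)
    print(n,c[3],c[2].round(2).tolist())
    for t in("carton_a","stamper","lever_bar","filter","housing_a","tape_roll","elbow"):
        for m in manip.masks_of(t,n):
            p=W[m["mask"]];p=p[~np.isnan(p[:,0])]
            if len(p)==0: continue
            z=np.percentile(p[:,2],97);tp=p[p[:,2]>z-8]
            print(t,round(m["conf"],2),np.round(m["uv"]),"n",len(p),"ztop",z.round(1),"topmean",tp.mean(0).round(1),"min",np.percentile(p,2,axis=0).round(),"max",np.percentile(p,98,axis=0).round())
E
```

```text
top [ 440.9159423   -49.81670155 1273.41605998] [[-0.02, -1.0, 0.08], [-1.0, 0.02, -0.0], [0.0, -0.08, -1.0]]
carton_a 0.95 [179. 221.] n 646 ztop 104.4 topmean [479.5 402.7 100.9] min [443. 365.   0.] max [520. 437. 105.]
carton_a 0.85 [213. 271.] n 616 ztop 105.2 topmean [328.1 296.9 101.3] min [286. 261.  -1.] max [361. 328. 106.]
carton_a 0.84 [214. 177.] n 592 ztop 105.2 topmean [624.3 292.5 101.4] min [590. 256.   3.] max [656. 325. 106.]
carton_a 0.67 [216. 236.] n 548 ztop 105.0 topmean [442.1 282.2 101.2] min [410. 248.   4.] max [473. 313. 105.]
stamper 0.89 [366. 221.] n 2116 ztop 162.5 topmean [ 582.2 -239.5  161.3] min [ 373. -272.    6.] max [ 594. -136.  163.]
lever_bar 0.58 [371. 218.] n 142 ztop 121.4 topmean [ 485.7 -209.4  117.2] min [ 463. -227.   93.] max [ 500. -189.  122.]
filter 0.61 [279. 233.] n 549 ztop 98.9 topmean [449.4  87.5  95.1] min [410.  47.   0.] max [485. 119.  99.]
housing_a 0.86 [242. 205.] n 414 ztop 75.5 topmean [528.6 189.4  71.8] min [498. 156.   7.] max [559. 216.  76.]
housing_a 0.81 [309. 159.] n 390 ztop 75.9 topmean [677.7 -15.3  71.9]
[... 1209 characters left out ...]

filter 0.56 [329. 249.] n 971 ztop 97.8 topmean [450.4  91.9  95.4] min [413.  62.   6.] max [484. 129.  98.]
housing_a 0.84 [273. 205.] n 283 ztop 75.9 topmean [678.4  -6.6  72.7] min [650. -35.  15.] max [708.  20.  77.]
housing_a 0.73 [352. 199.] n 1756 ztop 161.0 topmean [ 583.1 -232.2  160.4] min [ 372. -309.    1.] max [ 595. -131.  162.]
housing_a 0.69 [285. 260.] n 607 ztop 74.9 topmean [528.4 195.5  72.2] min [500. 164.   5.] max [557. 226.  75.]
tape_roll 0.97 [294. 187.] n 613 ztop 52.6 topmean [ 693.7 -165.4   49.6] min [ 647. -214.    3.] max [ 736. -119.   53.]
elbow 0.83 [352. 158.] n 641 ztop 56.6 topmean [ 575.9 -453.9   54. ] min [ 497. -556.    2.] max [ 622. -377.   58.]
```

View pics/top0.png

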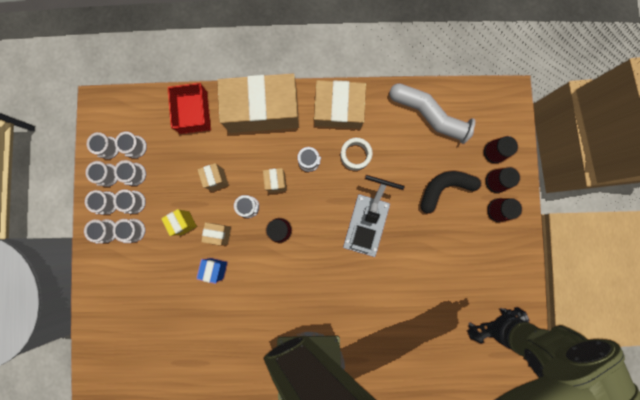

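View pics/side0.png

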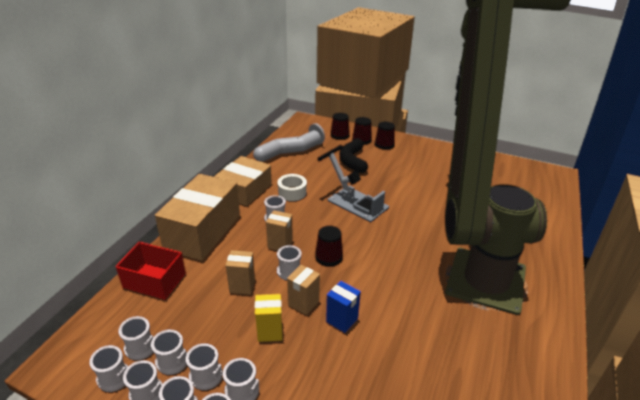

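```bash
cat >> look.py <<'E'
def fit(P,ctr,zr,r=55):
    P=P.reshape(-1,3);P=P[~np.isnan(P[:,0])]
    k=(np.hypot(P[:,0]-ctr[0],P[:,1]-ctr[1])<r)&(P[:,2]>zr[0])&(P[:,2]<zr[1])
    p=P[k]
    b=cv2.minAreaRect(p[:,:2].astype(np.float32))
    return len(p),np.median(p[:,2]).round(1),np.round(b[0],1),np.round(b[1],1),round(b[2],1)
E
python3 - <<'E'
from look import *
for n in("top","side"):
    W=np.load(n+".npy")
    for c in((442,285),(623,295),(609,97),(328,299),(480,405)):
        print(n,c,*fit(W,c,(93,112)))
    print(n,"bar",*fit(W,(583,-236),(150,175),90))
    P=W.reshape(-1,3);k=(P[:,2]>50)&(P[:,2]<85)&(P[:,0]<470)&(P[:,0]>350)&(P[:,1]<-150)&(P[:,1]>-280)
    p=P[k];print("backstop",len(p),p.mean(0).round(1),cv2.minAreaRect(p[p[:,2]>65][:,:2].astype(np.float32)))
    k=(P[:,2]>5)&(P[:,2]<17)&(P[:,0]<580)&(P[:,0]>340)&(P[:,1]<-100)&(P[:,1]>-300)
    print("base",k.sum(),cv2.minAreaRect(P[k][:,:2].astype(np.float32)))
    im=cv2.imread(f"pics/{n}0.png")
    for t in("nest_pad","lever_bar","lever_hinge","stamper"):
        for m in manip.mark_of(t,n)[:2]: print(t,m["conf"],m["uv"],W[int(m["uv"][1]),int(m["uv"][0])].round(1))
E
```

```text
top (442, 285) 400 101.0 [442.2 282.7] [62.3 60.5] 79.5
top (623, 295) 397 101.1 [624.  292.7] [61.9 62.1] 18.9
top (609, 97) 383 101.2 [608.2  94. ] [61.8 60.3] 4.8
top (328, 299) 402 101.0 [328.1 297. ] [62.  59.5] 75.3
top (480, 405) 382 100.8 [479.9 403.4] [62.  60.7] 30.3
top bar 219 161.3 [ 581.3 -239.8] [119.5  17.7] 72.4
backstop 65 [ 383.8 -179.    76.1] ((383.8975830078125, -178.48483276367188), (61.393062591552734, 9.947604179382324), 71.86016845703125)
base 1447 ((458.87652587890625, -199.76370239257812), (237.445556640625, 199.30776977539062), 0.2819764316082001)
nest_pad 0.59 [361.9, 237.0] [ 420.  -182.6   12.4]
lever_bar 0.85 [385.2, 184.2] [ 576.1 -242.9  158.9]
lever_hinge 0.81 [370.4, 210.6] [ 504.1 -204.9   91.2]
stamper 0.74 [360.8, 239.3] [ 413.5 -178.9   14.4]
side (442, 285) 473 101.1 [444.6 285.9] [64.5 63. ] 78.1
side (623, 295) 419 101.1 [624.3 295.2] [62.7 67. ] 16.5
side (609, 97) 318 101.4 [610.8  95.5] [62.7 65.7] 4.7
side (328, 299) 521 100.5 [329.3 298.9] [64.8 62.7] 76.2
side (480, 405) 531 100.7 [480.9 404.4] [61.4 64.7] 27.1
side bar 134 160.3 [ 583. -238.] [126.8  17.9] 71.5
backstop 93 [ 382.6 -177.5   67.7] ((384.88055419921875, -177.80271911621094), (57.32381057739258, 12.978486061096191), 73.87366485595703)
base 756 ((460.25836181640625, -197.5699462890625), (235.60594177246094, 195.57647705078125), 1.300750732421875)
lever_bar 0.62 [328.9, 152.9] [ 585.1 -226.6  163.4]
lever_hinge 0.81 [347.0, 195.3] [ 500.1 -199.1   29.3]
stamper 0.66 [365.1, 211.4] [ 417.  -146.5   21.9]
```

```bash
cat > plan.py <<'E'
from look import *
import sys
def plan(x,y,z,psi,tilt=0):
    # tool z down; psi = world angle of tool x (deg)
    s=manip.get_state();q=s["tcp_rot"];R0=R.from_quat([q[1],q[2],q[3],q[0]])
    Rt=R.from_euler('z',psi,degrees=True)*R.from_euler('x',180,degrees=True)*R.from_euler('y',tilt,degrees=True)
    d=np.array([x,y,z])-s["ee_pos"]
    w=(R0.inv()*Rt).as_rotvec()
    print("offset",(R0.inv().apply(d)/800).round(4).tolist(),"twist",(w/1.5).round(4).tolist(),
      "rows>=",round(np.linalg.norm(d)/41.7,1),round(np.degrees(np.linalg.norm(w))/7.16,1),"| t",round(s["t"],2),"pos",s["ee_pos"].round(1),"psi",np.degrees(np.arctan2(*R0.as_matrix()[1::-1,0])).round(1),"F",s["ft_force"].round(2),"op",round(s["opening"],1),"g",round(s["grasp_force"],1))
if __name__=="__main__":
    a=[float(v) for v in sys.argv[1:]]
    plan(*a)
E
python3 plan.py 400 -180 330 -17.5; python3 -c "
from cell import manip;print(manip.camera_info('wrist'))"
```

```text
offset [0.377, -0.2581, -0.0959] twist [-0.0, 0.0, 0.4635] rows>= 9.0 5.6 | t 1.25 pos [ 199.5 -485.6  253.3] psi 22.3 F [ 0.2   0.58 -0.2 ] op 85.4 g 0.0
{'intrinsics': array([[286.38739158,   0.        , 319.90055615],
       [  0.        , 286.38739158, 201.63131494],
       [  0.        ,   0.        ,   1.        ]]), 'D': array([-0.00390873,  0.        ,  0.        ,  0.        ,  0.        ]), 'tool_from_camera': array([[ 1.81244141e-04, -9.49810785e-01, -3.12824935e-01,
         7.97961623e+01],
       [ 9.99999935e-01,  7.48632112e-05,  3.52076294e-04,
         1.84980715e-01],
       [-3.10986782e-04, -3.12824978e-01,  9.49810737e-01,
        -1.21956077e+02],
       [ 0.00000000e+00,  0.00000000e+00,  0.00000000e+00,
         1.00000000e+00]])}
```

```bash
python3 -m pendant '[{"offset":[0.377,-0.258,-0.096],"twist":[0,0,0.4635]},{"offset":[0.377,-0.258,-0.096],"twist":[0,0,0.4635]},{"offset":[0.377,-0.258,-0.096],"twist":[0,0,0.4635]},{"offset":[0.377,-0.258,-0.096],"twist":[0,0,0.4635]},{"offset":[0.377,-0.258,-0.096],"twist":[0,0,0.4635]},{"offset":[0.377,-0.258,-0.096],"twist":[0,0,0.4635]},{"offset":[0.377,-0.258,-0.096],"twist":[0,0,0.4635]},{"offset":[0.377,-0.258,-0.096],"twist":[0,0,0.4635]},{"offset":[0.377,-0.258,-0.096],"twist":[0,0,0.4635]},{"offset":[0.377,-0.258,-0.096],"twist":[0,0,0.4635]},{"offset":[0.377,-0.258,-0.096],"twist":[0,0,0.4635]},{"offset":[0.377,-0.258,-0.096],"twist":[0,0,0.4635]}]' 0
python3 - <<'E'
from look import *
c=cam("wrist");im,d=manip.capture("wrist");cv2.imwrite("pics/w1.png",im[...,::-1]);W=cloud(c,d);np.save("w1.npy",W)
print("bar",*fit(W,(583,-236),(150,175),90))
P=W.reshape(-1,3)
print("backstop",*fit(W,(384,-178),(66,85),60))
for t in("nest_pad","lever_bar","lever_hinge"):
    for m in manip.masks_of(t,"wrist")[:2]:
        p=W[m["mask"]];print(t,m["conf"],m["uv"],len(p),np.nanmedian(p,axis=0).round(1),cv2.minAreaRect(p[(p[:,2]<30)&(p[:,2]>8)][:,:2].astype(np.float32)))
    for m in manip.mark_of(t,"wrist")[:2]: print(t,m["conf"],m["uv"],W[int(m["uv"][1]),int(m["uv"][0])].round(1))
E
python3 plan.py 443 284.5 300 -11
```

```text
t: 2.25
ee_pos: [400.7, -179.3, 330.4]
tcp_rot: [0.0, 0.989, -0.151, 0.0]
ft_force: [0.4, -0.1, 0.8]
opening: 85.7
grasp_force: 0.0
bar 0 nan [0. 0.] [0. 0.] 0.0
backstop 386 76.0 [ 386.4 -177.2] [65.3  9.3] 72.8
nest_pad 0.89 [322.1, 143.6] 1907 [ 422.9 -189.2   15.3] ((421.9657897949219, -188.72125244140625), (67.18809509277344, 67.26060485839844), 71.24079895019531)
nest_pad 0.6 [323.3, 145.5] [ 424.1 -192.4   14.8]
lever_bar 0.87 [322.3, 74.4] 2457 [ 507.7 -220.   110.8] ((529.3118896484375, -235.04725646972656), (5.851589679718018, 0.0), -168.1346893310547)
lever_hinge 0.6 [323.5, 109.2] 10488 [ 474.1 -205.8   14.9] ((459.9833679199219, -200.71099853515625), (109.48168182373047, 184.6359100341797), 72.2729721069336)
lever_hinge 0.71 [324.0, 82.8] [ 502.3 -216.7   94.2]
offset [-0.1241, -0.5709, 0.0374] twist [0.0, 0.0004, -0.0769] rows>= 11.2 0.9 | t 2.6 pos [ 399.4 -180.9  329.9] psi -17.6 F [ 1.3  -0.5   0.61] op 85.5 g 0.0
  return _methods._mean(a, axis=axis, dtype=dtype,
  ret = ret.dtype.type(ret / rcount)
```

View pics/w1.png

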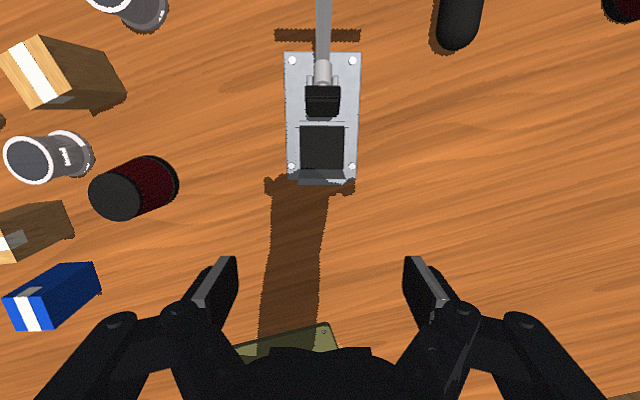

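```bash
python3 -m pendant '[{"offset":[-0.124,-0.571,0.037],"twist":[0,0,-0.0769]},{"offset":[-0.124,-0.571,0.037],"twist":[0,0,-0.0769]},{"offset":[-0.124,-0.571,0.037],"twist":[0,0,-0.0769]},{"offset":[-0.124,-0.571,0.037],"twist":[0,0,-0.0769]},{"offset":[-0.124,-0.571,0.037],"twist":[0,0,-0.0769]},{"offset":[-0.124,-0.571,0.037],"twist":[0,0,-0.0769]},{"offset":[-0.124,-0.571,0.037],"twist":[0,0,-0.0769]},{"offset":[-0.124,-0.571,0.037],"twist":[0,0,-0.0769]},{"offset":[-0.124,-0.571,0.037],"twist":[0,0,-0.0769]},{"offset":[-0.124,-0.571,0.037],"twist":[0,0,-0.0769]},{"offset":[-0.124,-0.571,0.037],"twist":[0,0,-0.0769]},{"offset":[-0.124,-0.571,0.037],"twist":[0,0,-0.0769]}]'
python3 - <<'E'
from look import *
c=cam("wrist");im,d=manip.capture("wrist");W=cloud(c,d)
for q in((443,284.5),(624,294),(609.5,95)):
    print(*fit(W,q,(93,112)))
E
python3 plan.py 443 284.5 78 -11
```

```text
t: 3.6
ee_pos: [399.5, -48.1, 307.1]
tcp_rot: [-0.017, 0.997, -0.072, 0.001]
ft_force: [-0.1, 0.0, 0.5]
opening: 85.1
grasp_force: 0.0
2591 101.2 [443.2 283.3] [63.  60.6] 79.0
323 98.3 [608.4 264.1] [18.1 34.6] 61.7
1953 101.4 [593.7  92.3] [32.8 62. ] 3.1
offset [-0.0054, -0.4089, 0.3006] twist [-0.0231, 0.0013, 0.0318] rows>= 9.7 0.5 | t 3.65 pos [399.3 -47.9 307. ] psi -8.3 F [-1.02  0.22  0.63] op 85.1 g 0.0
```

```bash
python3 -c "
from cell import manip;s=manip.get_state();print(s['joints'].round(3),s['dq'].round(3),s['ee_pos'])"; python3 plan.py 443 284.5 300 -11
```

```text
[-0.145  0.029 -0.279  1.264  0.035  3.141] [ 0.003  0.003  0.004  0.005 -0.    -0.   ] [399.31646773 -47.93007159 306.96068933]
offset [-0.0057, -0.4185, 0.0233] twist [-0.0231, 0.0013, 0.0318] rows>= 8.0 0.5 | t 3.65 pos [399.3 -47.9 307. ] psi -8.3 F [-1.02  0.22  0.63] op 85.1 g 0.0
```

```bash
python3 -m pendant '[{"offset":[-0.0057,-0.4185,0.0233],"twist":[-0.023,0,-0.98]},{"offset":[-0.0057,-0.4185,0.0233],"twist":[-0.023,0,-0.98]},{"offset":[-0.0057,-0.4185,0.0233],"twist":[-0.023,0,-0.98]},{"offset":[-0.0057,-0.4185,0.0233],"twist":[-0.023,0,-0.98]},{"offset":[-0.0057,-0.4185,0.0233],"twist":[-0.023,0,-0.98]},{"offset":[-0.0057,-0.4185,0.0233],"twist":[-0.023,0,-0.98]},{"offset":[-0.0057,-0.4185,0.0233],"twist":[-0.023,0,-0.98]},{"offset":[-0.0057,-0.4185,0.0233],"twist":[-0.023,0,-0.98]},{"offset":[-0.0057,-0.4185,0.0233],"twist":[-0.023,0,-0.98]},{"offset":[-0.0057,-0.4185,0.0233],"twist":[-0.023,0,-0.98]},{"offset":[-0.0057,-0.4185,0.0233],"twist":[-0.023,0,-0.98]},{"offset":[-0.0057,-0.4185,0.0233],"twist":[-0.023,0,-0.98]}]'
python3 plan.py 443 284 200 169
```

```text
t: 4.65
ee_pos: [443.0, 285.4, 299.9]
tcp_rot: [0.003, 0.786, 0.618, 0.011]
ft_force: [0.9, -0.6, -0.2]
opening: 85.5
grasp_force: 0.0
offset [-0.0033, -0.002, 0.1248] twist [0.0167, 0.0036, -1.0778] rows>= 2.4 12.9 | t 4.65 pos [443.  285.4 299.9] psi 76.4 F [ 0.86 -0.64 -0.16] op 85.5 g 0.0
```

```bash
python3 -m pendant '[{"offset":[-0.003,-0.002,0.05],"twist":[0.0155,0.0033,-1]},{"offset":[-0.003,-0.002,0.12],"twist":[0.0155,0.0033,-1]},{"offset":[-0.003,-0.002,0.12],"twist":[0.0155,0.0033,-1]},{"offset":[-0.003,-0.002,0.12],"twist":[0.0155,0.0033,-1]},{"offset":[-0.003,-0.002,0.12],"twist":[0.0155,0.0033,-1]},{"offset":[-0.003,-0.002,0.12],"twist":[0.0155,0.0033,-1]},{"offset":[-0.003,-0.002,0.12],"twist":[0.0155,0.0033,-1]},{"offset":[-0.003,-0.002,0.12],"twist":[0.0155,0.0033,-1]},{"offset":[-0.003,-0.002,0.12],"twist":[0.0155,0.0033,-1]},{"offset":[-0.003,-0.002,0.12],"twist":[0.0155,0.0033,-1]},{"offset":[-0.003,-0.002,0.12],"twist":[0.0155,0.0033,-1]},{"offset":[-0.003,-0.002,0.12],"twist":[0.0155,0.0033,-1]}]'
python3 - <<'E'
from look import *
c=cam("wrist");im,d=manip.capture("wrist");W=cloud(c,d)
print(*fit(W,(443,284),(93,112)))
E
python3 plan.py 443 284 78 169
```

```text
t: 5.65
ee_pos: [443.2, 283.7, 204.1]
tcp_rot: [0.0, 0.154, 0.988, 0.001]
ft_force: [0.5, 0.2, -0.4]
opening: 85.5
grasp_force: 0.0
5068 101.4 [443.  283.9] [60.9 61.3] 79.3
offset [0.0005, -0.0001, 0.1577] twist [0.0015, 0.0004, -0.0758] rows>= 3.0 0.9 | t 5.7 pos [443.2 283.7 204.1] psi 162.5 F [-0.2   0.01  0.71] op 85.3 g 0.0
```

```bash
python3 -m pendant '[{"offset":[0,0,0.04],"twist":[0.001,0,-0.076]},{"offset":[0,0,0.08],"twist":[0.001,0,-0.076]},{"offset":[0,0,0.12],"twist":[0.001,0,-0.076]},{"offset":[0,0,0.145],"twist":[0.001,0,-0.076]},{"offset":[0,0,0.1575],"twist":[0.001,0,-0.076]},{"offset":[0,0,0.1575],"twist":[0.001,0,-0.076]}]'
python3 -m pendant '[{"offset":[0,0,0],"twist":[0,0,0]},{"offset":[0,0,0],"twist":[0,0,0]},{"offset":[0,0,0],"twist":[0,0,0]},{"offset":[0,0,0],"twist":[0,0,0]},{"offset":[0,0,0],"twist":[0,0,0]},{"offset":[0,0,0],"twist":[0,0,0]},{"offset":[0,0,0],"twist":[0,0,0]},{"offset":[0,0,0],"twist":[0,0,0]}]' 1 35
python3 -m pendant '[{"offset":[0,0,-0.015],"twist":[0,0,0]},{"offset":[0,0,-0.03],"twist":[0,0,0]},{"offset":[0,0,-0.04],"twist":[0,0,0]},{"offset":[0,0,-0.04],"twist":[0,0,0]},{"offset":[0,0,-0.04],"twist":[0,0,0]},{"offset":[0,0,-0.04],"twist":[0,0,0]},{"offset":[0,0,-0.04],"twist":[0,0,0]}]'
python3 -m pendant '[{"offset":[0,0,0],"twist":[0,0,0]}]'
python3 -m pendant '[{"offset":[0,0,0],"twist":[0,0,0]}]'
```

```text
t: 6.2
ee_pos: [441.6, 282.8, 75.9]
tcp_rot: [-0.002, 0.101, 0.995, -0.001]
ft_force: [-0.0, -0.2, -0.3]
opening: 85.3
grasp_force: 0.0
t: 6.87
ee_pos: [444.5, 284.7, 79.9]
tcp_rot: [0.002, 0.101, 0.995, 0.002]
ft_force: [-0.1, -0.1, 6.0]
opening: 59.9
grasp_force: 38.6
t: 7.45
ee_pos: [442.6, 283.5, 109.5]
tcp_rot: [-0.0, 0.101, 0.995, -0.0]
ft_force: [0.0, -0.7, -1.9]
opening: 59.7
grasp_force: 38.1
t: 7.53
ee_pos: [442.6, 283.5, 109.5]
tcp_rot: [-0.0, 0.101, 0.995, -0.0]
ft_force: [-0.5, -0.3, -1.4]
opening: 59.4
grasp_force: 38.1
t: 7.62
ee_pos: [442.8, 283.7, 109.6]
tcp_rot: [-0.0, 0.101, 0.995, 0.0]
ft_force: [0.5, -0.5, -0.9]
opening: 59.6
grasp_force: 38.1
```

```bash
python3 -m pendant '[{"offset":[0,0,0.015],"twist":[0,0,0]},{"offset":[0,0,0.03],"twist":[0,0,0]},{"offset":[0,0,0.037],"twist":[0,0,0]},{"offset":[0,0,0.0395],"twist":[0,0,0]},{"offset":[0,0,0.0395],"twist":[0,0,0]}]'
python3 -m pendant '[{"offset":[0,0,0],"twist":[0,0,0]},{"offset":[0,0,0],"twist":[0,0,0]},{"offset":[0,0,0],"twist":[0,0,0]},{"offset":[0,0,0],"twist":[0,0,0]},{"offset":[0,0,0],"twist":[0,0,0]},{"offset":[0,0,-0.03],"twist":[0,0,0]},{"offset":[0,0,-0.08],"twist":[0,0,0]},{"offset":[0,0,-0.13],"twist":[0,0,0]},{"offset":[0,0,-0.16],"twist":[0,0,0]},{"offset":[0,0,-0.16],"twist":[0,0,0]}]' 0
python3 plan.py 624 294 205 197.5
```

```text
t: 8.03
ee_pos: [442.4, 283.3, 79.5]
tcp_rot: [-0.0, 0.101, 0.995, -0.0]
ft_force: [-2.5, -1.6, 8.6]
opening: 59.6
grasp_force: 38.6
t: 8.87
ee_pos: [446.3, 285.9, 212.5]
tcp_rot: [0.005, 0.101, 0.995, 0.004]
ft_force: [0.3, 0.5, 0.2]
opening: 85.7
grasp_force: 0.0
offset [-0.2155, 0.0543, 0.0117] twist [0.0041, 0.007, -0.338] rows>= 4.3 4.1 | t 8.87 pos [446.3 285.9 212.5] psi 168.4 F [0.3  0.47 0.22] op 85.7 g 0.0
```

```bash
python3 -m pendant '[{"offset":[-0.2155,0.0543,0.0117],"twist":[0.004,0.007,-0.338]},{"offset":[-0.2155,0.0543,0.0117],"twist":[0.004,0.007,-0.338]},{"offset":[-0.2155,0.0543,0.0117],"twist":[0.004,0.007,-0.338]},{"offset":[-0.2155,0.0543,0.0117],"twist":[0.004,0.007,-0.338]},{"offset":[-0.2155,0.0543,0.0117],"twist":[0.004,0.007,-0.338]},{"offset":[-0.2155,0.0543,0.0117],"twist":[0.004,0.007,-0.338]},{"offset":[-0.2155,0.0543,0.0117],"twist":[0.004,0.007,-0.338]}]'
python3 - <<'E'
from look import *
c=cam("wrist");im,d=manip.capture("wrist");W=cloud(c,d)
print(*fit(W,(624,294),(93,112)))
print("c1",*fit(W,(443,284),(93,112)))
E
python3 plan.py 624 294 78 197.5
```

```text
t: 9.45
ee_pos: [620.5, 291.4, 195.5]
tcp_rot: [-0.006, -0.152, 0.988, -0.002]
ft_force: [-1.2, 0.1, -0.1]
opening: 85.5
grasp_force: 0.0
5348 101.4 [624.8 294.2] [61.8 60.2] 17.7
c1 1080 101.2 [471.9 291.6] [16.3 42.7] 15.0
offset [-0.0081, 0.0017, 0.1476] twist [-0.0018, -0.009, -0.0003] rows>= 2.8 0.1 | t 9.5 pos [619.6 291.5 196.2] psi -162.5 F [-0.05  0.02  1.19] op 85.7 g 0.0
```

```bash
python3 -m pendant '[{"offset":[-0.003,0.001,0.03],"twist":[0,-0.006,0]},{"offset":[-0.006,0.0015,0.07],"twist":[0,-0.006,0]},{"offset":[-0.006,0.0015,0.11],"twist":[0,-0.006,0]},{"offset":[-0.006,0.0015,0.135],"twist":[0,-0.006,0]},{"offset":[-0.006,0.0015,0.146],"twist":[0,-0.006,0]},{"offset":[-0.006,0.0015,0.146],"twist":[0,-0.006,0]},{"offset":[-0.006,0.0015,0.146],"twist":[0,-0.006,0]}]'
python3 plan.py 624.5 294.2 78 197.6
```

```text
t: 10.08
ee_pos: [623.2, 294.0, 81.5]
tcp_rot: [-0.001, -0.152, 0.988, -0.001]
ft_force: [0.1, 0.1, 0.8]
opening: 85.7
grasp_force: 0.0
offset [-0.0016, -0.0003, 0.0043] twist [-0.0017, -0.001, -0.0008] rows>= 0.1 0.0 | t 10.08 pos [623.2 294.   81.5] psi -162.5 F [0.1  0.07 0.83] op 85.7 g 0.0
```

```bash

python3 -m pendant '[{"offset":[0,0,0.0],"twist":[0,0,0]},{"offset":[0,0,0],"twist":[0,0,0]},{"offset":[0,0,0],"twist":[0,0,0]},{"offset":[0,0,0],"twist":[0,0,0]},{"offset":[0,0,0],"twist":[0,0,0]},{"offset":[0,0,0],"twist":[0,0,0]},{"offset":[0,0,0],"twist":[0,0,0]},{"offset":[0,0,0],"twist":[0,0,0]}]' 1 35
python3 -m pendant '[{"offset":[0,0,-0.015],"twist":[0,0,0]},{"offset":[0,0,-0.03],"twist":[0,0,0]},{"offset":[0,0,-0.04],"twist":[0,0,0]},{"offset":[0,0,-0.04],"twist":[0,0,0]},{"offset":[0,0,-0.04],"twist":[0,0,0]},{"offset":[0,0,-0.04],"twist":[0,0,0]},{"offset":[0,0,-0.04],"twist":[0,0,0]}]'
python3 -m pendant '[{"offset":[0,0,0],"twist":[0,0,0]}]'
python3 -m pendant '[{"offset":[0,0,0],"twist":[0,0,0]}]'
```

```text
t: 10.75
ee_pos: [625.0, 294.8, 83.0]
tcp_rot: [0.001, -0.152, 0.988, -0.001]
ft_force: [-0.7, 0.6, 6.1]
opening: 59.4
grasp_force: 40.1
t: 11.33
ee_pos: [623.1, 293.5, 111.3]
tcp_rot: [-0.002, -0.152, 0.988, -0.002]
ft_force: [-0.1, 0.3, -5.2]
opening: 60.0
grasp_force: 40.0
t: 11.42
ee_pos: [623.2, 293.6, 111.4]
tcp_rot: [-0.002, -0.152, 0.988, -0.002]
ft_force: [0.0, -0.2, -5.3]
opening: 59.6
grasp_force: 40.0
t: 11.5
ee_pos: [623.4, 293.7, 111.8]
tcp_rot: [-0.001, -0.152, 0.988, -0.002]
ft_force: [0.2, -0.0, -5.0]
opening: 59.6
grasp_force: 40.0
```

```bash
python3 plan.py 421.5 -188.5 250 162.3
```

```text
offset [0.4225, -0.4994, -0.1701] twist [-0.0024, -0.0013, 0.4096] rows>= 13.0 4.9 | t 11.5 pos [623.4 293.7 111.8] psi -162.5 F [ 0.25 -0.03 -5.  ] op 59.6 g 40.0
```

```bash
python3 -m pendant '[{"offset":[0,0,-0.02],"twist":[0,0,0]},{"offset":[0,0,-0.05],"twist":[0,0,0]},{"offset":[0.01,-0.012,-0.09],"twist":[0,0,0.02]},{"offset":[0.03,-0.036,-0.125],"twist":[0,0,0.05]},{"offset":[0.055,-0.066,-0.15],"twist":[0,0,0.09]},{"offset":[0.08,-0.096,-0.165],"twist":[0,0,0.13]},{"offset":[0.105,-0.126,-0.17],"twist":[0,0,0.17]},{"offset":[0.13,-0.156,-0.17],"twist":[-0.001,0,0.21]},{"offset":[0.155,-0.186,-0.17],"twist":[-0.001,0,0.25]},{"offset":[0.18,-0.216,-0.17],"twist":[-0.002,-0.001,0.29]},{"offset":[0.2,-0.24,-0.17],"twist":[-0.002,-0.001,0.33]},{"offset":[0.21,-0.252,-0.17],"twist":[-0.002,-0.001,0.35]}]'
python3 plan.py 421.5 -188.5 250 162.3
```

```text
t: 12.5
ee_pos: [522.3, 48.7, 249.4]
tcp_rot: [-0.0, 0.112, 0.994, -0.001]
ft_force: [-1.2, -0.7, -3.6]
opening: 59.5
grasp_force: 40.7
offset [0.0569, -0.3171, -0.0001] twist [-0.0012, -0.0002, 0.0564] rows>= 6.2 0.7 | t 12.5 pos [522.3  48.7 249.4] psi 167.1 F [-1.2  -0.66 -3.58] op 59.5 g 40.7
```

```bash
python3 -m pendant '[{"offset":[0.005,-0.025,0],"twist":[0,0,0.01]},{"offset":[0.011,-0.06,0],"twist":[0,0,0.02]},{"offset":[0.018,-0.1,0],"twist":[0,0,0.03]},{"offset":[0.025,-0.14,0],"twist":[0,0,0.04]},{"offset":[0.032,-0.18,0],"twist":[0,0,0.05]},{"offset":[0.039,-0.22,0],"twist":[0,0,0.056]},{"offset":[0.046,-0.255,0],"twist":[-0.001,0,0.056]},{"offset":[0.051,-0.285,0],"twist":[-0.001,0,0.056]},{"offset":[0.055,-0.305,0],"twist":[-0.001,0,0.056]},{"offset":[0.057,-0.317,0],"twist":[-0.001,0,0.056]},{"offset":[0.057,-0.317,0],"twist":[-0.001,0,0.056]},{"offset":[0.057,-0.317,0],"twist":[-0.001,0,0.056]}]'
python3 - <<'E'
from look import *
c=cam("wrist");im,d=manip.capture("wrist");cv2.imwrite("pics/w2.png",im[...,::-1]);W=cloud(c,d)
print("backstop",*fit(W,(384,-178),(66,85),60))
P=W.reshape(-1,3);s=manip.get_state()
p=P[(np.hypot(P[:,0]-s["ee_pos"][0],P[:,1]-s["ee_pos"][1])<60)&(P[:,2]>155)&(P[:,2]<175)]
print("carton bottom edge pts",len(p),p.mean(0) if len(p) else 0)
E
python3 plan.py 421.5 -188.5 200 162.3
```

```text
t: 13.5
ee_pos: [424.9, -185.9, 249.3]
tcp_rot: [0.001, 0.151, 0.988, 0.001]
ft_force: [-0.7, 0.2, -6.1]
opening: 59.4
grasp_force: 40.9
backstop 693 76.0 [ 385.  -177.7] [65.7 10.4] 72.3
carton bottom edge pts 238 [ 396.03558907 -176.96904059  171.25267493]
offset [0.0032, -0.005, 0.0616] twist [0.0018, 0.0005, 0.0039] rows>= 1.2 0.1 | t 13.55 pos [ 425.  -185.5  249.3] psi 162.6 F [ 0.23 -0.35 -4.75] op 59.6 g 40.9
```

View pics/w2.png

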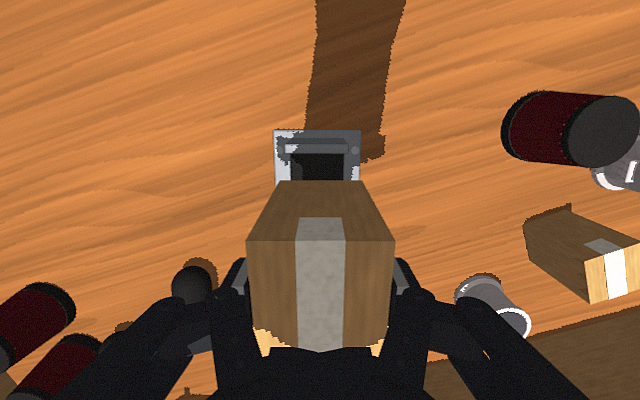

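```bash
cat > inhand.py <<'E'
from look import *
i=manip.camera_info("wrist");T=np.array(i["tool_from_camera"])
im,d=manip.capture("wrist")
W=cloud((np.array(i["intrinsics"]),np.array(i["D"]),T[:3,:3],T[:3,3]),d).reshape(-1,3)
p=W[(abs(W[:,1])<45)&(W[:,0]>15)&(W[:,0]<45)&(W[:,2]>0)&(W[:,2]<75)]
f=p[abs(p[:,1])<25]
A=np.c_[f[:,1:],np.ones(len(f))];k=np.linalg.lstsq(A,f[:,0],rcond=None)[0]
print("front face x = %.3f*y + %.3f*z + %.1f"%tuple(k),"n",len(f), "zmax",np.percentile(p[:,2],99), "yrange",np.percentile(p[:,1],[1,99]))
t=W[(abs(W[:,1])<45)&(W[:,0]>5)&(W[:,0]<45)&(W[:,2]<-8)&(W[:,2]>-35)]
print("top z",np.median(t[:,2]),"xmax",np.percentile(t[:,0],99),"y",np.percentile(t[:,1],[1,99]))
E
python3 inhand.py; python3 plan.py 421.3 -188.8 200 162.3
```

```text
front face x = -0.000*y + 0.001*z + 30.2 n 3592 zmax 73.0440048158442 yrange [-29.94172596  28.82301169]
top z -18.594050047518536 xmax 30.75154371936789 y [-42.5264243   41.99871999]
offset [0.0033, -0.0057, 0.0616] twist [0.0016, 0.0005, 0.0043] rows>= 1.2 0.1 | t 13.6 pos [ 425.1 -185.3  249.3] psi 162.7 F [-0.85  0.28 -4.7 ] op 59.9 g 40.9
```

```bash
python3 -m pendant '[{"offset":[0.0033,-0.0057,0.01],"twist":[0.001,0,0.0043]},{"offset":[0.0033,-0.0057,0.04],"twist":[0.001,0,0.0043]},{"offset":[0.0033,-0.0057,0.06],"twist":[0.001,0,0.0043]},{"offset":[0.0033,-0.0057,0.0616],"twist":[0.001,0,0.0043]},{"offset":[0.0033,-0.0057,0.0616],"twist":[0.001,0,0.0043]},{"offset":[0.0033,-0.0057,0.0616],"twist":[0.001,0,0.0043]},{"offset":[0.0033,-0.0057,0.0616],"twist":[0.001,0,0.0043]}]'
python3 plan.py 421.3 -188.8 120 162.3
python3 - <<'E'
from look import *
c=cam("wrist");im,d=manip.capture("wrist");W=cloud(c,d)
print("backstop",*fit(W,(384,-178),(66,85),60))
E
python3 plan.py 421.3 -188.8 120 162.3
```

```text
t: 14.18
ee_pos: [421.7, -189.8, 201.0]
tcp_rot: [0.001, 0.154, 0.988, -0.0]
ft_force: [-0.1, -0.3, -5.7]
opening: 59.2
grasp_force: 41.0
offset [0.0012, 0.001, 0.1013] twist [-0.0001, 0.0018, -0.0005] rows>= 1.9 0.0 | t 14.18 pos [ 421.7 -189.8  201. ] psi 162.3 F [-0.05 -0.31 -5.66] op 59.2 g 41.0
backstop 967 76.0 [ 384.7 -177.9] [65.2 10. ] 72.2
offset [0.0012, 0.0011, 0.1014] twist [-0.0001, 0.002, -0.0005] rows>= 1.9 0.0 | t 14.23 pos [ 421.8 -189.9  201.1] psi 162.3 F [-0.54 -0.02 -4.28] op 59.8 g 41.0
```

```bash
python3 -m pendant '[{"offset":[0.0005,0.0005,0.015],"twist":[0,0.001,0]},{"offset":[0.0008,0.0005,0.04],"twist":[0,0.002,0]},{"offset":[0.0008,0.0005,0.07],"twist":[0,0.002,0]},{"offset":[0.0008,0.0005,0.09],"twist":[0,0.002,0]},{"offset":[0.0008,0.0005,0.1],"twist":[0,0.002,0]},{"offset":[0.0008,0.0005,0.1],"twist":[0,0.002,0]},{"offset":[0.0008,0.0005,0.1],"twist":[0,0.002,0]},{"offset":[0.0008,0.0005,0.1],"twist":[0,0.002,0]}]'
python3 plan.py 421.2 -189.2 97 162.3
```

```text
t: 14.9
ee_pos: [421.6, -189.6, 121.3]
tcp_rot: [0.0, 0.154, 0.988, -0.0]
ft_force: [-0.4, 0.4, -5.1]
opening: 59.4
grasp_force: 41.0
offset [0.0006, 0.0003, 0.0304] twist [-0.0001, 0.0002, -0.0008] rows>= 0.6 0.0 | t 14.9 pos [ 421.6 -189.6  121.3] psi 162.2 F [-0.42  0.39 -5.06] op 59.4 g 41.0
```

Slow descent onto the pad, watching the force.

```bash
python3 -m pendant '[{"offset":[0.0003,0,0.006],"twist":[0,0,0]},{"offset":[0.0003,0,0.012],"twist":[0,0,0]},{"offset":[0.0003,0,0.018],"twist":[0,0,0]},{"offset":[0.0003,0,0.022],"twist":[0,0,0]},{"offset":[0.0003,0,0.025],"twist":[0,0,0]},{"offset":[0.0003,0,0.025],"twist":[0,0,0]}]'
python3 -m pendant '[{"offset":[0,0,0.002],"twist":[0,0,0]},{"offset":[0,0,0.004],"twist":[0,0,0]},{"offset":[0,0,0.004],"twist":[0,0,0]}]'
```

```text
t: 15.4
ee_pos: [419.5, -188.7, 99.3]
tcp_rot: [-0.002, 0.154, 0.988, 0.0]
ft_force: [-0.0, 0.2, -5.4]
opening: 59.7
grasp_force: 41.1
t: 15.65
ee_pos: [420.3, -189.0, 97.1]
tcp_rot: [-0.001, 0.154, 0.988, 0.0]
ft_force: [-0.6, 0.0, -3.3]
opening: 59.8
grasp_force: 41.2
```

```bash
python3 -m pendant '[{"offset":[0,0,0.001],"twist":[0,0,0]},{"offset":[0,0,0.002],"twist":[0,0,0]},{"offset":[0,0,0.002],"twist":[0,0,0]},{"offset":[0,0,0.002],"twist":[0,0,0]}]'
python3 plan.py 421.2 -189.2 97 162.3
```

```text
t: 15.98
ee_pos: [420.3, -189.0, 97.0]
tcp_rot: [-0.001, 0.154, 0.988, 0.0]
ft_force: [-3.6, 3.6, 12.5]
opening: 59.7
grasp_force: 42.8
offset [-0.0012, 0.0001, -0.0] twist [-0.0, -0.0007, -0.0008] rows>= 0.0 0.0 | t 15.98 pos [ 420.3 -189.    97. ] psi 162.2 F [-3.58  3.63 12.55] op 59.7 g 42.8
```

```bash
python3 -m pendant '[{"offset":[0,0,0],"twist":[0,0,0]},{"offset":[0,0,0],"twist":[0,0,0]},{"offset":[0,0,0],"twist":[0,0,0]},{"offset":[0,0,0],"twist":[0,0,0]},{"offset":[0,0,0],"twist":[0,0,0]},{"offset":[0,0,-0.03],"twist":[0,0,0]},{"offset":[0,0,-0.08],"twist":[0,0,0]},{"offset":[0,0,-0.13],"twist":[0,0,0]},{"offset":[0,0,-0.18],"twist":[0,0,0]},{"offset":[0,0,-0.23],"twist":[0,0,0]},{"offset":[0,0,-0.23],"twist":[0,0,0]},{"offset":[0,0,-0.23],"twist":[0,0,0]}]' 0
python3 - <<'E'
from look import *
c=cam("wrist");im,d=manip.capture("wrist");W=cloud(c,d)
print("carton",*fit(W,(421,-189),(105,125)))
print("backstop",*fit(W,(384,-178),(66,85),60))
c=cam("top");im,d=manip.capture("top");W=cloud(c,d)
print("bar",*fit(W,(583,-236),(150,175),90))
E
python3 plan.py 421.2 -189.2 280 162.3;python3 -c "
from cell import manip;print(manip.get_state()['joints'].round(2))"
```

```text
t: 16.98
ee_pos: [422.2, -189.9, 281.8]
tcp_rot: [0.002, 0.154, 0.988, -0.001]
ft_force: [-0.3, -0.3, -0.8]
opening: 85.3
grasp_force: 0.0
carton 3331 115.4 [ 431.8 -193.4] [60.  86.8] 72.2
backstop 723 75.9 [ 385.7 -178.2] [64.8 12.1] 72.3
bar 221 161.4 [ 580.8 -239.8] [119.5  18.4] 72.4
offset [-0.0014, 0.0001, -0.0019] twist [0.0002, -0.0024, -0.0008] rows>= 0.0 0.0 | t 17.08 pos [ 420.1 -188.9  278.5] psi 162.2 F [0.02 0.43 0.32] op 85.1 g 0.0
[-0.42  0.14 -0.23  1.21 -0.   -0.11]
```

```bash
python3 plan.py 593.5 -207.4 250 76.4
```

```text
offset [-0.2136, 0.0441, 0.0348] twist [-0.0017, -0.002, 0.9987] rows>= 4.2 12.0 | t 17.08 pos [ 420.1 -188.9  278.5] psi 162.2 F [0.02 0.43 0.32] op 85.1 g 0.0
```

```bash
python3 -m pendant '[{"offset":[-0.05,0.01,0],"twist":[0,0,0.9987]},{"offset":[-0.1,0.02,0],"twist":[0,0,0.9987]},{"offset":[-0.15,0.03,0.01],"twist":[0,0,0.9987]},{"offset":[-0.2,0.04,0.02],"twist":[0,0,0.9987]},{"offset":[-0.2136,0.0441,0.034],"twist":[0,-0.001,0.9987]},{"offset":[-0.2136,0.0441,0.034],"twist":[0,-0.001,0.9987]},{"offset":[-0.2136,0.0441,0.034],"twist":[0,-0.001,0.9987]},{"offset":[-0.2136,0.0441,0.034],"twist":[0,-0.001,0.9987]},{"offset":[-0.2136,0.0441,0.034],"twist":[0,-0.001,0.9987]},{"offset":[-0.2136,0.0441,0.034],"twist":[0,-0.001,0.9987]},{"offset":[-0.2136,0.0441,0.034],"twist":[0,-0.001,0.9987]},{"offset":[-0.2136,0.0441,0.034],"twist":[0,-0.001,0.9987]}]' 0
python3 - <<'E'
from look import *
c=cam("wrist");im,d=manip.capture("wrist");cv2.imwrite("pics/w3.png",im[...,::-1]);W=cloud(c,d)
print("bar",*fit(W,(583,-240),(150,175),80))
E
python3 plan.py 593.5 -207.4 153 72.3
```

```text
t: 18.08
ee_pos: [592.6, -207.1, 248.6]
tcp_rot: [-0.003, 0.788, 0.616, -0.002]
ft_force: [0.1, -0.8, 0.2]
opening: 85.3
grasp_force: 0.0
bar 2576 161.6 [ 581.9 -239.4] [119.8  18.6] 72.3
offset [-0.0, 0.002, 0.1196] twist [-0.0045, 0.0003, 0.0413] rows>= 2.3 0.5 | t 18.13 pos [ 592.6 -207.1  248.7] psi 75.8 F [-0.32 -0.29  0.05] op 85.0 g 0.0
```

View pics/w3.png

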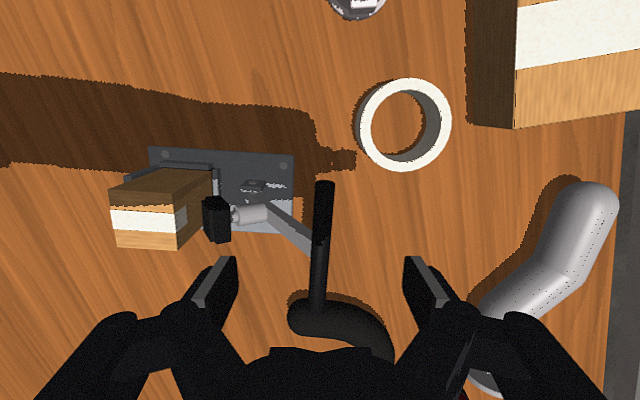

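```bash
python3 -m pendant '[{"offset":[0,0.001,0.03],"twist":[-0.003,0,0.041]},{"offset":[0,0.001,0.07],"twist":[-0.004,0,0.041]},{"offset":[0,0.001,0.1],"twist":[-0.004,0,0.041]},{"offset":[0,0.001,0.118],"twist":[-0.004,0,0.041]},{"offset":[0,0.001,0.12],"twist":[-0.004,0,0.041]},{"offset":[0,0.001,0.12],"twist":[-0.004,0,0.041]},{"offset":[0,0.001,0.12],"twist":[-0.004,0,0.041]}]' 0
python3 -m pendant '[{"offset":[0,0,0],"twist":[0,0,0]},{"offset":[0,0,0],"twist":[0,0,0]},{"offset":[0,0,0],"twist":[0,0,0]},{"offset":[0,0,0],"twist":[0,0,0]},{"offset":[0,0,0],"twist":[0,0,0]},{"offset":[0,0,0],"twist":[0,0,0]},{"offset":[0,0,0],"twist":[0,0,0]}]' 0.72 20
python3 plan.py 592.5 -206 153 72.3
```

```text
t: 18.72
ee_pos: [594.5, -207.8, 155.5]
tcp_rot: [0.002, 0.804, 0.594, 0.001]
ft_force: [0.3, -0.8, 0.1]
opening: 85.3
grasp_force: 0.0
t: 19.3
ee_pos: [594.5, -207.8, 155.7]
tcp_rot: [0.002, 0.804, 0.594, 0.001]
ft_force: [-0.0, 0.1, 0.0]
opening: 23.9
grasp_force: 0.0
offset [0.0014, -0.0031, 0.0034] twist [0.0031, 0.0004, 0.0068] rows>= 0.1 0.1 | t 19.3 pos [ 594.5 -207.8  155.7] psi 72.9 F [-0.03  0.07  0.03] op 23.9 g 0.0
```

```bash
python3 -m pendant '[{"offset":[0,-0.008,-0.003],"twist":[0,0,0]},{"offset":[0,-0.016,-0.008],"twist":[0,0,0]},{"offset":[0,-0.024,-0.0125],"twist":[0,0,0]},{"offset":[0,-0.033,-0.017],"twist":[0,0,0]},{"offset":[0,-0.042,-0.021],"twist":[0,0,0]},{"offset":[0,-0.051,-0.024],"twist":[0,0,0]},{"offset":[0,-0.06,-0.027],"twist":[0,0,0]},{"offset":[0,-0.069,-0.029],"twist":[0,0,0]},{"offset":[0,-0.078,-0.031],"twist":[0,0,0]},{"offset":[0,-0.087,-0.032],"twist":[0,0,0]},{"offset":[0,-0.096,-0.033],"twist":[0,0,0]},{"offset":[0,-0.1,-0.033],"twist":[0,0,0]}]' 
python3 -m pendant '[{"offset":[0,-0.004,0],"twist":[0,0,0]},{"offset":[0,-0.0065,0],"twist":[0,0,0]},{"offset":[0,-0.0065,0],"twist":[0,0,0]}]' 
python3 plan.py 511 -182 181 72.3
```

```text
t: 20.3
ee_pos: [521.9, -185.3, 185.4]
tcp_rot: [0.007, 0.804, 0.594, 0.005]
ft_force: [9.5, -2.4, 5.0]
opening: 23.8
grasp_force: 4.6
t: 20.55
ee_pos: [516.9, -183.9, 185.2]
tcp_rot: [0.007, 0.804, 0.594, 0.005]
ft_force: [8.4, -1.8, 5.2]
opening: 24.3
grasp_force: 4.1
offset [0.0001, -0.0079, 0.0051] twist [0.0109, 0.0004, 0.0068] rows>= 0.2 0.2 | t 20.55 pos [ 516.9 -183.9  185.2] psi 72.9 F [ 8.37 -1.79  5.22] op 24.3 g 4.1
```

```bash
python3 -m pendant '[{"offset":[0,-0.0025,0],"twist":[0,0,0]},{"offset":[0,-0.005,0],"twist":[0,0,0]},{"offset":[0,-0.0075,0],"twist":[0,0,0]},{"offset":[0,-0.0075,0],"twist":[0,0,0]}]' 
python3 -m pendant '[{"offset":[0,-0.002,0],"twist":[0,0,0]},{"offset":[0,-0.004,0],"twist":[0,0,0]},{"offset":[0,-0.004,0],"twist":[0,0,0]}]' 
python3 plan.py 511 -182 181 72.3
```

```text
t: 20.88
ee_pos: [511.4, -182.2, 185.1]
tcp_rot: [0.007, 0.804, 0.594, 0.005]
ft_force: [8.6, -2.1, 5.3]
opening: 23.9
grasp_force: 4.2
t: 21.13
ee_pos: [508.8, -181.4, 185.2]
tcp_rot: [0.007, 0.804, 0.594, 0.005]
ft_force: [8.2, -2.5, 6.4]
opening: 24.2
grasp_force: 4.5
offset [0.0001, 0.0028, 0.0053] twist [0.0116, 0.0004, 0.0068] rows>= 0.1 0.2 | t 21.13 pos [ 508.8 -181.4  185.2] psi 72.9 F [ 8.21 -2.47  6.37] op 24.2 g 4.5
```

```bash
python3 -m pendant '[{"offset":[0,-0.0015,0],"twist":[0,0,0]},{"offset":[0,-0.003,0],"twist":[0,0,0]},{"offset":[0,-0.003,0],"twist":[0,0,0]}]' 
python3 -m pendant '[{"offset":[0,-0.001,0],"twist":[0,0,0]},{"offset":[0,-0.003,0],"twist":[0,0,0]},{"offset":[0,-0.003,0],"twist":[0,0,0]}]' 
python3 plan.py 511 -182 181 72.3
```

```text
t: 21.38
ee_pos: [508.4, -181.3, 185.3]
tcp_rot: [0.009, 0.804, 0.594, 0.006]
ft_force: [13.1, -3.2, 2.6]
opening: 23.9
grasp_force: 6.7
t: 21.63
ee_pos: [507.9, -181.1, 185.3]
tcp_rot: [0.01, 0.804, 0.594, 0.007]
ft_force: [17.2, -4.9, -1.2]
opening: 23.9
grasp_force: 8.8
offset [0.0001, 0.004, 0.0055] twist [0.0162, 0.0003, 0.0069] rows>= 0.1 0.2 | t 21.63 pos [ 507.9 -181.1  185.3] psi 72.9 F [17.16 -4.93 -1.2 ] op 23.9 g 8.8
```

```bash
python3 -m pendant '[{"offset":[0,0,0],"twist":[0,0,0]},{"offset":[0,0,0],"twist":[0,0,0]},{"offset":[0,0,0],"twist":[0,0,0]},{"offset":[0,0,0],"twist":[0,0,0]},{"offset":[0,0,0],"twist":[0,0,0]},{"offset":[0,0,0],"twist":[0,0,0]},{"offset":[0,0,0],"twist":[0,0,0]},{"offset":[0,0,0],"twist":[0,0,0]},{"offset":[0,0,0],"twist":[0,0,0]}]' 
python3 - <<'E'
from look import *
im,d=manip.capture("wrist");cv2.imwrite("pics/w4.png",im[...,::-1])
E
```

```text
t: 22.38
ee_pos: [507.9, -181.1, 185.3]
tcp_rot: [0.01, 0.804, 0.594, 0.007]
ft_force: [16.7, -4.8, -1.1]
opening: 24.0
grasp_force: 8.7
```

View pics/w4.png

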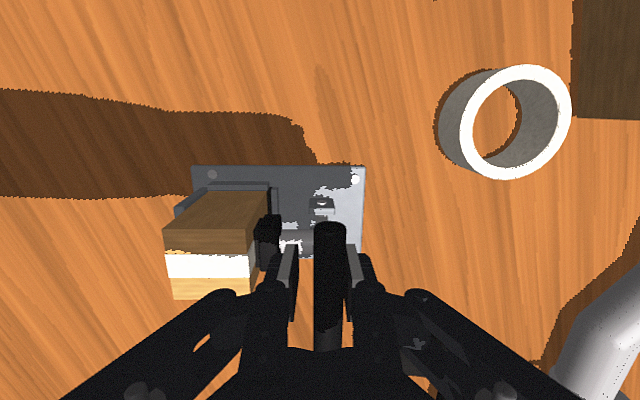

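```bash
python3 -m pendant '[{"offset":[0,0.003,0],"twist":[0,0,0]},{"offset":[0,0.007,0],"twist":[0,0,0]},{"offset":[0,0.012,0],"twist":[0,0,0]},{"offset":[0,0.018,0.0005],"twist":[0,0,0]},{"offset":[0,0.0245,0.001],"twist":[0,0,0]},{"offset":[0,0.031,0.002],"twist":[0,0,0]},{"offset":[0,0.037,0.003],"twist":[0,0,0]},{"offset":[0,0.043,0.004],"twist":[0,0,0]},{"offset":[0,0.049,0.0055],"twist":[0,0,0]},{"offset":[0,0.055,0.007],"twist":[0,0,0]},{"offset":[0,0.061,0.0085],"twist":[0,0,0]},{"offset":[0,0.067,0.0105],"twist":[0,0,0]}]' 
python3 -m pendant '[{"offset":[0,0.006,0.002],"twist":[0,0,0]},{"offset":[0,0.012,0.0045],"twist":[0,0,0]},{"offset":[0,0.018,0.007],"twist":[0,0,0]},{"offset":[0,0.024,0.01],"twist":[0,0,0]},{"offset":[0,0.029,0.013],"twist":[0,0,0]},{"offset":[0,0.034,0.016],"twist":[0,0,0]},{"offset":[0,0.039,0.019],"twist":[0,0,0]},{"offset":[0,0.043,0.021],"twist":[0,0,0]},{"offset":[0,0.047,0.0225],"twist":[0,0,0]},{"offset":[0,0.05,0.0225],"twist":[0,0,0]},{"offset":[0,0.052,0.0225],"twist":[0,0,0]},{"offset":[0,0.052,0.0225],"twist":[0,0,0]}]'
python3 - <<'E'
from look import *
W=cloud(cam("wrist"),manip.capture("wrist")[1])
print("bar",*fit(W,(583,-240),(145,185),80))
E
python3 plan.py 593 -207 155 72.9
```

```text
t: 23.43
ee_pos: [551.0, -194.6, 173.1]
tcp_rot: [0.002, 0.805, 0.594, 0.001]
ft_force: [3.9, -2.2, 2.4]
opening: 23.7
grasp_force: 2.2
t: 24.43
ee_pos: [590.3, -206.0, 155.2]
tcp_rot: [0.001, 0.804, 0.594, 0.001]
ft_force: [1.0, -0.4, -0.7]
opening: 24.1
grasp_force: 0.6
bar 8343 162.4 [ 596.7 -207.5] [74.6 71.7] 14.6
offset [-0.0001, 0.0036, 0.0004] twist [0.0021, -0.0001, 0.0] rows>= 0.1 0.0 | t 24.48 pos [ 590.3 -206.1  155.3] psi 72.9 F [0.92 0.42 0.02] op 23.7 g 0.6
```

```bash
python3 -m pendant '[{"offset":[0,0.0015,0],"twist":[0,0,0]},{"offset":[0,0.003,0],"twist":[0,0,0]},{"offset":[0,0.0045,0],"twist":[0,0,0]},{"offset":[0,0.0045,0],"twist":[0,0,0]},{"offset":[0,0.0045,0],"twist":[0,0,0]}]' 
python3 -m pendant '[{"offset":[0,0,0],"twist":[0,0,0]},{"offset":[0,0,0],"twist":[0,0,0]},{"offset":[0,0,0],"twist":[0,0,0]},{"offset":[0,0,0],"twist":[0,0,0]},{"offset":[0,0,-0.02],"twist":[0,0,0]},{"offset":[0,0,-0.06],"twist":[0,0,0]},{"offset":[0,0,-0.1],"twist":[0,0,0]},{"offset":[0,0,-0.14],"twist":[0,0,0]},{"offset":[0,0,-0.15],"twist":[0,0,0]},{"offset":[0,0,-0.15],"twist":[0,0,0]}]' 0
python3 - <<'E'
from look import *
W=cloud(cam("wrist"),manip.capture("wrist")[1])
print("wrist bar",*fit(W,(583,-240),(145,185),80))
for n in("top","side"):
    W=cloud(cam(n),manip.capture(n)[1])
    print("bar",*fit(W,(583,-236),(150,175),90))
    for c in((443,284),(609.5,95)): print(n,c,*fit(W,c,(93,112)))
    print("packed",*fit(W,(421,-189),(109,125),50))
    for t in("filter","housing_a","tape_roll","elbow"):
        for m in manip.masks_of(t,n):
            p=W[m["mask"]];p=p[~np.isnan(p[:,0])]
            z=np.percentile(p[:,2],97);print(t,round(m["conf"],2),z.round(),p[p[:,2]>z-8].mean(0).round(1))
E
```

```text
t: 24.9
ee_pos: [594.0, -207.7, 155.6]
tcp_rot: [0.002, 0.804, 0.594, 0.001]
ft_force: [-1.1, -0.4, -1.0]
opening: 24.1
grasp_force: 0.0
t: 25.73
ee_pos: [595.4, -208.1, 279.2]
tcp_rot: [0.005, 0.804, 0.594, 0.003]
ft_force: [0.5, -0.2, -0.2]
opening: 85.6
grasp_force: 0.0
wrist bar 2161 161.5 [ 579.9 -239. ] [120.3  22.7] 72.4
bar 45 160.8 [ 596.9 -195.3] [25.2 14.6] 71.6
top (443, 284) 401 100.9 [440.2 281.5] [62.8 60.4] 79.0
top (609.5, 95) 385 101.3 [608.7  94. ] [61.7 60.5] 4.9
packed 0 nan [0. 0.] [0. 0.] 0.0
filter 0.93 99.0 [449.9  88.2  95.4]
housing_a 0.94 75.0 [529.1 189.8  71.6]
tape_roll 0.64 53.0 [ 691.9 -169.8   49.2]
tape_roll 0.59 99.0 [450.   88.   95.4]
tape_roll 0.35 165.0 [ 596.2 -194.7  161.2]
elbow 0.76 56.0 [ 596.2 -501.2   53.9]
elbow 0.35 99.0 [449.5  87.7  95.4]
bar 131 159.9 [ 583.1 -238.4] [123.9  18.1] 72.0
side (443, 284) 474 100.9 [442.7 284.7] [63.8 62.9] 79.6
side (609.5, 95) 327 101.4 [609.9  95.3] [62.7 70.8] 6.6
packed 228 115.8 [ 419.2 -187.3] [67.  65.2] 66.9
filter 0.89 98.0 [450.3  92.1  95.4]
housing_a 0.65 76.0 [679.7 -10.8  72.2]
housing_a 0.58 75.0 [528.8 195.1  71.7]
tape_roll 0.83 52.0 [ 695.1 -164.1   48.9]
elbow 0.83 57.0 [ 575.4 -452.1   54.5]
  return _methods._mean(a, axis=axis, dtype=dtype,
  ret = ret.dtype.type(ret / rcount)
```

```bash
python3 -c "
from cell import manip;print(manip.hand_in())"
```

```text
the job is handed in; nothing more can be done
None
```

I stood the packed carton (about 0.53 kg, found near x 624, y 294 mm) in the nest, pressed it at the lever's stop and eased the lever back to rest. The empties and bystanders measure as unmoved, and the job is handed in with no verdict returned.

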